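Open the parts case and make up the marked weight on the spring scale

ROBOT

A 6-joint arm with a two-finger parallel gripper is mounted at the origin on the work surface. World frame = base frame: x ahead of the robot, y to its left, z up, the work surface at z = 0. Lengths are in m, angles in degrees, forces in N, time in s.
With the tool pointing down it reaches from about 0.3 to 0.875 m from the base axis. Payload 4.2 kg.
Tool frame: the origin (TCP) lies at the centre of the arm's flange, where the gripper is bolted on; the fingertips stand 173 mm ahead of it and the grasp point (between the pads) lies 155 mm ahead of it; z points along the fingers, y is the line along which they close (so a half turn about z gives the same grasp; the last joint's range is limited). The gripper opens to 85 mm and grips with 20 to 120 N. Pads are 22 mm wide; open, the fingers measure 114 mm over their backs; the gripper's body (76 mm by 85 mm) begins 54 mm behind the grasp point. The pads swing forward as they close: fully open they stand 13 mm farther back than shut.
Start: joints at [-70.13, 18.312, 89.639, -0, 72.044, -1.146], TCP at [0.206, -0.537, 0.405] pointing down, gripper open.
Joint ranges: [-177.97, 177.97], [-48.28, 115.42], [12.27, 149.76], [-77.06, 257.06], [2.81, 150.46], [-146.56, 146.56]. Speed limits (degrees/s): [147.25, 147.25, 180, 180, 180, 180].

INTERFACE

Orientations are given as [roll, pitch, yaw] about the fixed x, y, z axes, in that order (R = Rz(yaw) Ry(pitch) Rx(roll)).
In Python, from cell import arm, read_camera, ticket gives the robot as it stands. The module is installed in compiled form; this text tells all that it offers.
- The arm moves only by the shell command python3 -m creep 'ROWS' [OPENING] [FORCE]. ROWS is JSON, a list of rows, each a list of 2 entries, a list of its own where there are three numbers: the shift along the tool's x, y, z each as a share of 0.5 m, from -1 to 1, then the turn, a rotation vector about the tool's x, y, z each as a share of 90 degrees, from -1 to 1. A call has exactly 10 rows; each row shifts and turns the commanded pose from where the row before left it, along the tool's axes as they then stand; what a row does not reach is not made up. A row lasts 1/8 s, in which the tool goes at most 62.5 mm and 10.7 degrees, less where a joint would pass 70% of its speed; a pose out of reach is approached as far as the arm can. A call with a number of a shift or a turn outside -1 to 1 is refused whole. A call with a gripper value outside its range is refused whole. OPENING is the opening, from -1 (shut) to 1 (fully open), set as the call begins (- or left out, the last holds). The fingers move at their own pace and stop on an object; FORCE is the grip in N (left out, the last holds). Time passes only in rows, so rows that do not move let the fingers close, or fill a call up. It gives the time, the measured TCP pose, the force, the opening and the grip force at its end, in the units of the state.
- arm.observe(): the state, without advancing time (a new reading comes with each control period).
- read_camera(name): name is "scene" or "side" or "wrist"; returns a dict with "pixels" (420x560x3 uint8, blue, green, red), "mtx" (3x3 intrinsics, pixels), "extrinsics" (4x4, takes a point from camera to world coordinates). Camera axes: x right, y down, z forward; pixel columns grow to the right and rows downward; lengths in m; the calibration is good to about 2 mm. A picture is of the moment at which its call begins. There is no depth.
- ticket.sign_off(): hands the job in; it is judged then, once.
The state is a dict: "t": time; "qpos": joint angles; "dq": joint speeds; "effort": joint torques, N m; "ee_pos": TCP position; "eef_rot": TCP orientation; "ft_force": force on the tool from outside, world axes, zero at the start; "moment": the same for the moment, N m; "gripper_width": opening from 0.0 (shut) to 1.0 (fully open); "grasp_force": force on a finger pad.
Only numpy, scipy, OpenCV 4.12 (cv2) and the standard library are available. Lean on these libraries where they do the work, as an engineer would, in place of code of your own. Each camera call takes 0.05 s, during which the arm holds its last target. There are 200 camera calls.

TASK

Lift the lid of the parts case all the way open until it rests back on its stop, without flinging it. Then move pipe elbows from the case onto the scale pan beside the tin until the scale's pointer stands between the two black marks (28 and 45 mm below its empty position; one or two elbows will do it), never pushing the pan down to its bottom stop. Leave the lid open, the tin on the pan, the tee and any elbow not needed in the case, and the bottle, nail box and screwdriver where they are.

Things in the scene. Friction and masses are not known exactly. Their poses are not given: they have to be found in the camera images.
- case: Grey steel parts case, open box 180 (local x) x 360 (y) x 65 mm high, walls and floor 5 mm, fixed to the bench; origin under its centre, -x is the front with the pull lug, the hinge is along the far (+x) top rim. It and the scale may stand on either side of the bench.
- lid (a joint): Hinge angle of the lid in rad: 0 shut, 1.7 on its stop (leaning back 7 degrees past upright). Left alone it falls shut below about 1.57 and stays on the stop above.
- lid_hinge (a point): Middle of the lid's hinge line, on the case's far top rim (65 mm up); the hinge line runs along its y axis. The lid is a flat 6 mm plate, 180 mm from hinge line to free edge, 0.4 kg.
- lid_lug (a point): Grip point of the steel pull lug on the middle of the lid's free edge: 24 mm wide along the hinge line, 14 mm thick, sticking 42 mm out beyond the edge; this point is 25 mm beyond the edge, 205 mm from the hinge line. Its axes turn with the lid (local -x points out along the lug).
- elbow_a: Plain steel 90 degree pipe elbow lying flat in the case, L-shaped, round legs 24 mm thick (27 mm collars drawn at the ends), outline 56 x 56 mm, about 0.14 kg; origin under the middle of its outline square: the two leg axes cross at local (-16,-16) mm and the legs run from there along its +x and +y to +28 mm; leg axes 12 mm above the underside (z up)
- elbow_b: Second elbow, just like the first; origin under the middle of its outline square: the two leg axes cross at local (-16,-16) mm and the legs run from there along its +x and +y to +28 mm; leg axes 12 mm above the underside (z up)
- tee: Plain steel pipe tee lying flat in the case, T-shaped, legs 24 mm thick, 0.2 kg; not to be used. Origin under its outline's middle: the 76 mm run lies along its x at local y = -12 mm, the branch from there along +y to +28 mm; axes 12 mm up.
- scale: Spring scale fixed to the bench: white base 150 (x) x 170 (y) x 70 mm high, origin under its centre; at local x = +112 mm an upright white gauge plate 70 mm wide (y), 4 mm thick and 165 mm high with two black marks at 115 and 98 mm height.
- pan (a joint): How far the pan has sunk, in m: 0 empty, 0.062 on its bottom stop (100 N/m: an elbow sinks it about 14 mm). The pointer lies between the marks from 0.028 to 0.045.
- pan_floor (a point): Centre of the scale pan's floor (top face), axes as the scale's; the pan is a steel tray 180 (x) x 210 (y) mm outside with 3 mm walls whose rim is 13 mm above this floor; 140 mm above the bench when empty. The pointer, 3 mm above this height, stands across the gauge plate.
- tin: Plain round metal tin, 55 mm diameter, 44 mm high, standing on the pan, of unknown weight (0.08 to 0.25 kg); origin under its centre.
- bottle: Bystander: clear bottle 48 mm diameter, 130 mm high, standing between case and scale; origin under its centre.
- nailbox: Bystander: cardboard nail box 40 x 40 mm, 55 mm high with a yellow band, standing between case and scale, nearer the robot than the bottle; origin under its centre.
- driver: Bystander: screwdriver 160 mm long lying along its local x in front of the scale; origin under its middle.
There are look-alikes about, which are no part of the job. What is shaped like the tin but green or red is not meant.

How it is judged:
By the outcome, as a careful person would: the job done as asked, in the order asked, and still so for the second after the job is handed in, with the robot touching nothing.
It also fails if it takes over 72 s, if anything falls off the work surface, if the arm or the gripper's body presses on something with over 40 N, if the wrist force passes 120 N, or if a joint passes its speed limit or range.

## Working session

There is one attempt and no reset: what is moved stays moved. The work goes in short steps, Python scripts to look and compute and a shell command to move; the robot and the scene stay as the last step left them, time stands still between calls to the robot, and variables do not carry over. Pictures are saved under pics/ and viewed, at most 13 in all, crops included, and the job is handed in when it is done.

```bash
mkdir -p pics; cat > h.py <<'E'
import numpy as np,cv2
from cell import arm,read_camera,ticket
from scipy.spatial.transform import Rotation as R
def snap(n,f):
    d=read_camera(n); cv2.imwrite('pics/'+f,d['pixels']); np.savez('pics/'+f+'.npz',**d); return d
def load(f): return dict(np.load('pics/'+f+'.npz'))
def ray(d,u,v):
    k=np.linalg.inv(d['mtx'])@[u,v,1]; E=d['extrinsics']; return E[:3,3],E[:3,:3]@k
def plane(d,u,v,z):
    o,r=ray(d,u,v); return o+r*(z-o[2])/r[2]
def proj(d,p):
    E=d['extrinsics']; c=E[:3,:3].T@(np.array(p)-E[:3,3]); q=d['mtx']@c; return q[:2]/q[2]
def tri(d1,p1,d2,p2):
    o1,r1=ray(d1,*p1);o2,r2=ray(d2,*p2)
    s=np.linalg.lstsq(np.c_[r1,-r2],o2-o1,rcond=None)[0]
    a=o1+r1*s[0];b=o2+r2*s[1]; return (a+b)/2,np.linalg.norm(a-b)
E
python3 - <<'E'
from h import *
a=snap('scene','s0.png');b=snap('side','d0.png')
cv2.imwrite('pics/wr0.png',snap('wrist','w0.png')['pixels'])
for d in(a,b): print(np.round(d['extrinsics'],3).tolist())
s=arm.observe();print(s)
E
```

```text
[[-0.593, 0.426, -0.683, 1.431], [0.805, 0.316, -0.502, 0.69], [0.002, -0.848, -0.53, 0.824], [0.0, 0.0, 0.0, 1.0]]
[[-0.835, -0.421, 0.353, 0.124], [-0.549, 0.654, -0.521, 0.604], [-0.012, -0.629, -0.777, 0.946], [0.0, 0.0, 0.0, 1.0]]
{'t': 0.15, 'qpos': array([-7.01325096e+01,  1.83437885e+01,  8.96914129e+01, -7.18475758e-04,
        7.20426464e+01, -1.14699340e+00]), 'dq': array([ 0.01551392, -0.2030919 , -0.18989631,  0.04344898, -0.05044438,
        0.02267925]), 'effort': array([-2.47016460e-04, -4.15843141e+01, -2.34345746e+01, -7.24676852e-05,
        5.94553232e-03,  4.67458861e-06]), 'ee_pos': array([ 0.20614466, -0.53664571,  0.4040624 ]), 'eef_rot': array([-1.79922154e+02, -8.75278802e-04,  2.10147052e+01]), 'ft_force': array([-0.92326369, -0.44017947,  0.45515363]), 'moment': array([ 0.00940308,  0.00856139, -0.012983  ]), 'grasp_force': 0.0, 'gripper_width': 0.9980575243131645}
```

View pics/s0.png

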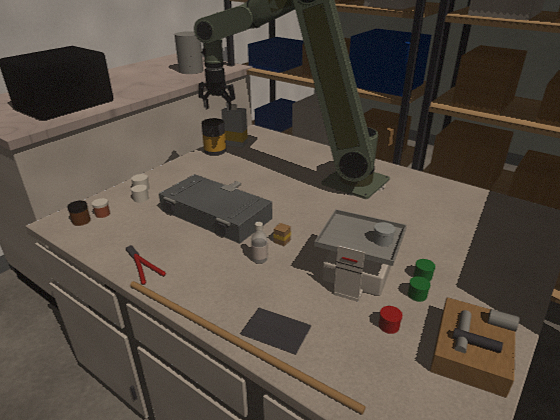

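View pics/d0.png

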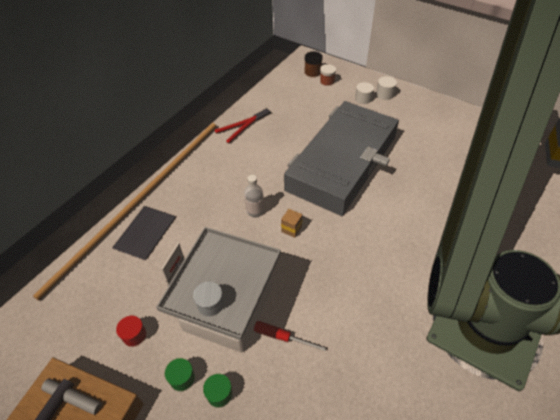

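The scene view shows the shut case around (215,205), its lug at (232,185), the pan around (362,235) with the tin at (384,234), the bottle at (259,245) and the nail box at (282,234). The side view has the lug at (374,158) and the tin at (207,297). I'll zoom in on the case and the pan.

```bash
python3 - <<'E'
from h import *
a=load('s0.png')['pixels'];b=load('d0.png')['pixels']
def c(i,x,y,w=133,h=100): return cv2.convertScaleAbs(cv2.resize(i[y:y+h,x:x+w],(400,300),interpolation=cv2.INTER_CUBIC),alpha=1.8)
cv2.imwrite('pics/m0.png',np.vstack([np.hstack([c(a,150,150),c(b,275,95,)]),np.hstack([c(a,300,200),c(b,155,225,160,120)])]))
E
```

```text
(no output)
```

View pics/m0.png

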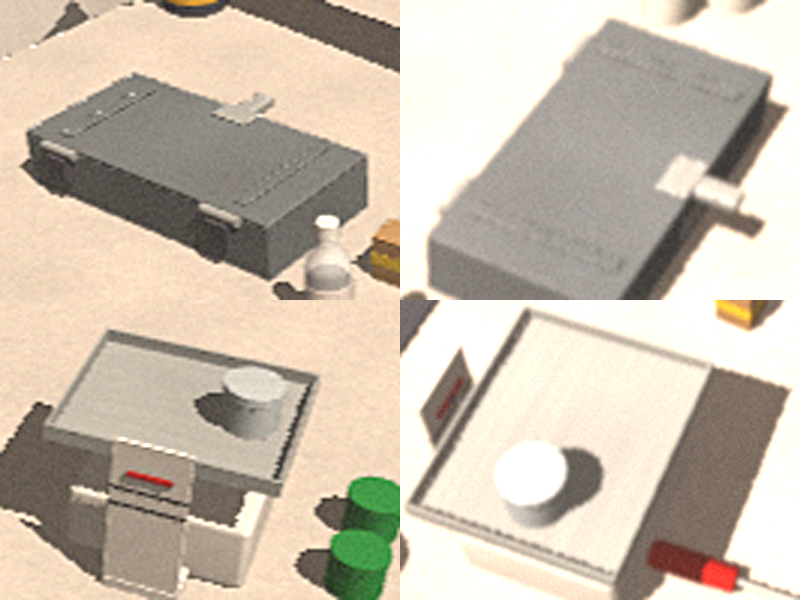

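Top row shows the lid corners and lug sharply in both views; bottom row the pan rim corners, the tin, and the red pointer above the two marks. I'll triangulate these.

```bash
python3 - <<'E'
from h import *
np.set_printoptions(precision=4,suppress=True)
a=load('s0.png');b=load('d0.png')
A=lambda x,y:(150+x*.3325,150+y/3); B=lambda x,y:(275+(x-400)*.3325,95+y/3)
C=lambda x,y:(300+x*.3325,200+(y-300)/3); D=lambda x,y:(155+(x-400)*.4,225+(y-300)*.4)
print('lid near-right(front,-y),?')
for p in [(135,75),(368,155),(265,218),(30,130)]: print(plane(a,*A(*p),.071))
print('side')
for p in [(772,75),(610,20),(428,238)]: print(plane(b,*B(*p),.071))
print('lug',tri(a,A(262,102),b,B(722,192)), plane(a,*A(262,97),.075),plane(b,*B(740,192),.072))
print('pan')
for p,q in [((108,331),(712,367)),((320,377),(612,583)),((272,490),(410,510)),((43,435),(528,312))]: print(tri(a,C(*p),b,D(*q)))
print('tin top',tri(a,C(254,383),b,D(532,474)))
E
```

```text
lid near-right(front,-y),?
[ 0.4393 -0.4499  0.071 ]
[ 0.4226 -0.0958  0.071 ]
[ 0.5889 -0.1031  0.071 ]
[ 0.6103 -0.4454  0.071 ]
side
[ 0.431  -0.4592  0.071 ]
[ 0.6054 -0.4506  0.071 ]
[ 0.5927 -0.0936  0.071 ]
lug (array([ 0.399 , -0.2775,  0.0735]), np.float64(0.006935254298515407)) [ 0.3945 -0.2784  0.075 ] [ 0.387  -0.2926  0.072 ]
pan
(array([0.4397, 0.1564, 0.1381]), np.float64(0.0014574739224596741))
(array([0.3945, 0.3589, 0.1393]), np.float64(0.00188494642480178))
(array([0.5679, 0.3927, 0.1303]), np.float64(0.0013249349144204177))
(array([0.6141, 0.1923, 0.1291]), np.float64(0.0030598247456773))
tin top (array([0.4876, 0.3315, 0.1716]), np.float64(0.0014479448081149144))
```

```bash
python3 -m creep '[[[0,0,0],[0,0,0.105]],[[0,0,0],[0,0,0.106]],[[0.058,-0.072,0.03],[0,0,0]],[[0.058,-0.072,0.03],[0,0,0]],[[0.058,-0.072,0.03],[0,0,0]],[[0.058,-0.072,0.03],[0,0,0]],[[0.058,-0.072,0.03],[0,0,0]],[[0.058,-0.072,0.03],[0,0,0]],[[0.058,-0.072,0.03],[0,0,0]],[[0,0,0],[0,0,0]]]' 1 25
python3 -c "
from h import *
d=snap('wrist','w1.png');print(proj(d,(.3996,-.2785,.07)),proj(d,(.3996,-.2785,.0)))"
```

```text
t: 1.4
ee_pos: [0.401, -0.2755, 0.2985]
eef_rot: [-179.9, 0.1, 2.3]
ft_force: [-0.2, 0.1, -0.1]
gripper_width: 1.007
grasp_force: 0.0
[284.33432284 229.25977503] [283.48827482 201.29532684]
```

View pics/w1.png

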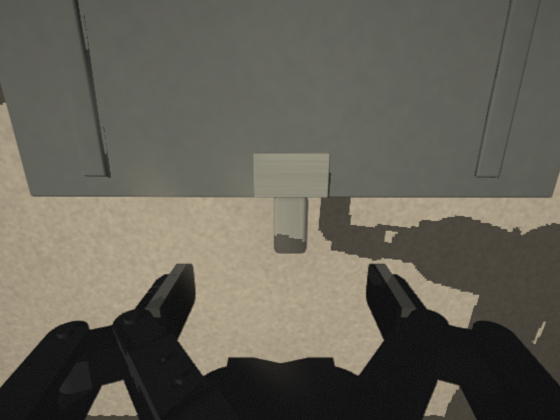

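The wrist view shows the lug at cols 273–307, rows 197–253, with its centre about 7 mm right of the gripper's midline and the front edge parallel to the jaws. I'll shift across and descend.

```bash
python3 -m creep '[[[-0.003,0.014,0.03],[0,0,0]],[[0,0,0.03],[0,0,0]],[[0,0,0.03],[0,0,0]],[[0,0,0.03],[0,0,0]],[[0,0,0.02],[0,0,0]],[[0,0,0.012],[0,0,0]],[[0,0,0],[0,0,0]],[[0,0,0],[0,0,0]],[[0,0,0],[0,0,0]],[[0,0,0],[0,0,0]]]' 1 25
python3 -m creep '[[[0,0,0],[0,0,0]],[[0,0,0],[0,0,0]],[[0,0,0],[0,0,0]],[[0,0,0],[0,0,0]],[[0,0,0],[0,0,0]],[[0,0,0],[0,0,0]],[[0,0,0],[0,0,0]],[[0,0,0],[0,0,0]],[[0,0,0],[0,0,0]],[[0,0,0],[0,0,0]]]' -1 25
```

```text
t: 2.7
ee_pos: [0.399, -0.2848, 0.224]
eef_rot: [180.0, -0.0, 2.0]
ft_force: [0.1, 0.3, -0.4]
gripper_width: 1.004
grasp_force: 0.0
t: 3.95
ee_pos: [0.3989, -0.2829, 0.2241]
eef_rot: [-179.7, 0.0, 1.9]
ft_force: [2.0, 11.0, 7.6]
gripper_width: 0.27
grasp_force: 27.7
```

```bash
python3 -c "
import numpy as np
t=np.radians(np.arange(0,30)*3.3);print(np.c_[np.degrees(t[1:]),np.diff(-.41*np.cos(t)),-np.diff(.41*np.sin(t))].round(4))"
```

```text
[[ 3.30e+00  7.00e-04 -2.36e-02]
 [ 6.60e+00  2.00e-03 -2.35e-02]
 [ 9.90e+00  3.40e-03 -2.34e-02]
 [ 1.32e+01  4.70e-03 -2.31e-02]
 [ 1.65e+01  6.10e-03 -2.28e-02]
 [ 1.98e+01  7.40e-03 -2.24e-02]
 [ 2.31e+01  8.60e-03 -2.20e-02]
 [ 2.64e+01  9.90e-03 -2.14e-02]
 [ 2.97e+01  1.11e-02 -2.08e-02]
 [ 3.30e+01  1.23e-02 -2.02e-02]
 [ 3.63e+01  1.34e-02 -1.94e-02]
 [ 3.96e+01  1.45e-02 -1.86e-02]
 [ 4.29e+01  1.56e-02 -1.78e-02]
 [ 4.62e+01  1.66e-02 -1.68e-02]
 [ 4.95e+01  1.75e-02 -1.58e-02]
 [ 5.28e+01  1.84e-02 -1.48e-02]
 [ 5.61e+01  1.92e-02 -1.37e-02]
 [ 5.94e+01  2.00e-02 -1.26e-02]
 [ 6.27e+01  2.07e-02 -1.14e-02]
 [ 6.60e+01  2.13e-02 -1.02e-02]
 [ 6.93e+01  2.18e-02 -9.00e-03]
 [ 7.26e+01  2.23e-02 -7.70e-03]
 [ 7.59e+01  2.27e-02 -6.40e-03]
 [ 7.92e+01  2.31e-02 -5.10e-03]
 [ 8.25e+01  2.33e-02 -3.80e-03]
 [ 8.58e+01  2.35e-02 -2.40e-03]
 [ 8.91e+01  2.36e-02 -1.10e-03]
 [ 9.24e+01  2.36e-02  3.00e-04]
 [ 9.57e+01  2.36e-02  1.70e-03]]
```

```bash
python3 -m creep '[[[0.0007,-0.004,-0.0236],[0,0,0]],[[0.002,0,-0.0235],[0,0,0]],[[0.0034,0,-0.0234],[0,0,0]],[[0.0047,0,-0.0231],[0,0,0]],[[0.0061,0,-0.0228],[0,0,0]],[[0.0074,0,-0.0224],[0,0,0]],[[0.0086,0,-0.022],[0,0,0]],[[0.0099,0,-0.0214],[0,0,0]],[[0.0111,0,-0.0208],[0,0,0]],[[0.0123,0,-0.0202],[0,0,0]]]'
```

```text
t: 5.2
ee_pos: [0.432, -0.2811, 0.3354]
eef_rot: [-179.9, 0.1, 2.0]
ft_force: [3.0, 3.3, -5.8]
gripper_width: 0.277
grasp_force: 26.5
```

Forces are low and the lid is following, so I'll continue.

```bash
python3 -m creep '[[[0.0134,0,-0.0194],[0,0,0]],[[0.0145,0,-0.0186],[0,0,0]],[[0.0156,0,-0.0178],[0,0,0]],[[0.0166,0,-0.0168],[0,0,0]],[[0.0175,0,-0.0158],[0,0,0]],[[0.0184,0,-0.0148],[0,0,0]],[[0.0192,0,-0.0137],[0,0,0]],[[0.02,0,-0.0126],[0,0,0]],[[0.0207,0,-0.0114],[0,0,0]],[[0.0213,0,-0.0102],[0,0,0]]]'
python3 -m creep '[[[0.0218,0,-0.009],[0,0,0]],[[0.0223,0,-0.0077],[0,0,0]],[[0.0227,0,-0.0064],[0,0,0]],[[0.0231,0,-0.0051],[0,0,0]],[[0.0233,0,-0.0038],[0,0,0]],[[0.0235,0,-0.0024],[0,0,0]],[[0.0236,0,-0.0011],[0,0,0]],[[0.016,0,0.0002],[0,0,0]],[[0.012,0,0.0006],[0,0,0]],[[0.012,0,0.001],[0,0,0]]]'
python3 -c "
from h import *
snap('scene','s2.png');snap('side','d2.png');print(arm.observe()['ft_force'])"
```

```text
t: 6.45
ee_pos: [0.5201, -0.2778, 0.4108]
eef_rot: [-179.8, 0.2, 2.0]
ft_force: [-1.0, 4.4, -4.6]
gripper_width: 0.278
grasp_force: 27.3
t: 7.7
ee_pos: [0.6204, -0.274, 0.4287]
eef_rot: [-179.9, 0.1, 2.0]
ft_force: [-1.9, 7.0, 0.5]
gripper_width: 0.277
grasp_force: 29.2
[-1.36650359  6.79093089 -0.01348077]
```

```bash
python3 -m creep '[[[0.006,0.002,0.0006],[0,0,0]],[[0.005,0.002,0.0006],[0,0,0]],[[0.004,0.002,0.0005],[0,0,0]],[[0.003,0.002,0.0003],[0,0,0]],[[0,0,0],[0,0,0]],[[0,0,0],[0,0,0]],[[0,0,0],[0,0,0]],[[0,0,0],[0,0,0]],[[0,0,0],[0,0,0]],[[0,0,0],[0,0,0]]]'
```

```text
t: 9.05
ee_pos: [0.6296, -0.2748, 0.4278]
eef_rot: [-179.5, 0.1, 2.1]
ft_force: [-1.6, 17.1, 2.4]
gripper_width: 0.275
grasp_force: 29.9
```

```bash
python3 -m creep '[[[0,-0.008,0],[0,0,0]],[[0,0,0],[0,0,0]],[[0,0,0],[0,0,0]],[[0,0,0],[0,0,0]],[[0,0,0],[0,0,0]],[[0,0,-0.02],[0,0,0]],[[0,0,-0.04],[0,0,0]],[[0,0,-0.06],[0,0,0]],[[-0.07,0,-0.04],[0,0,0]],[[-0.1,0,0],[0,0,0]]]' 1 25
python3 -m creep '[[[-0.1,0,0],[0,0,0]],[[-0.1,0,0],[0,0,0]],[[-0.05,0,0],[0,0,0]],[[0,0,0],[0,0,0]],[[0,0,0],[0,0,0]],[[0,0,0],[0,0,0]],[[0,0,0],[0,0,0]],[[0,0,0],[0,0,0]],[[0,0,0],[0,0,0]],[[0,0,0],[0,0,0]]]'
python3 - <<'E'
from h import *
a=snap('scene','s3.png');b=snap('side','d3.png');w=snap('wrist','w3.png')
f=lambda d:cv2.resize(d['pixels'],(400,300),interpolation=cv2.INTER_AREA)
c=lambda d,x,y:cv2.convertScaleAbs(cv2.resize(d['pixels'][y:y+135,x:x+180],(400,300),interpolation=cv2.INTER_CUBIC),alpha=1.8)
cv2.imwrite('pics/m3.png',np.vstack([np.hstack([c(a,140,110),c(b,255,75)]),np.hstack([f(w),f(a)])]))
E
```

```text
t: 10.3
ee_pos: [0.5445, -0.2776, 0.509]
eef_rot: [179.8, -0.2, 2.1]
ft_force: [0.1, -0.4, 0.3]
gripper_width: 1.001
grasp_force: 0.0
t: 11.55
ee_pos: [0.4197, -0.282, 0.5067]
eef_rot: [180.0, 0.0, 2.0]
ft_force: [-0.2, 0.5, 0.8]
gripper_width: 1.001
grasp_force: 0.0
```

View pics/m3.png

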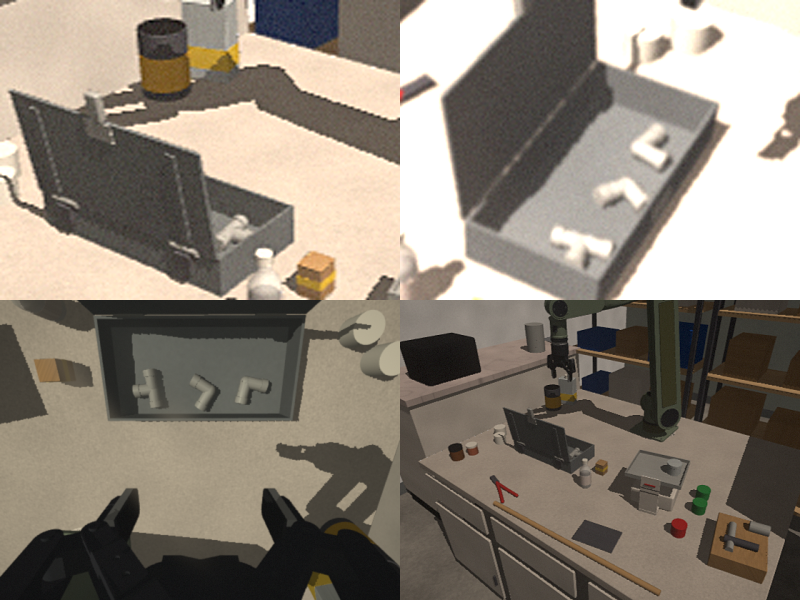

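The lid rests open. The wrist view (lower left) shows the tee at (150,388), one elbow at (205,393) and the other at (252,390), all inside the case. I'll measure the elbows in an enlarged wrist crop.

```bash
python3 - <<'E'
from h import *
w=load('w3.png');p=w['pixels'];x0,y0,W,H=170,90,220,80
hsv=cv2.cvtColor(p,cv2.COLOR_BGR2HSV);m=np.zeros(p.shape[:2],np.uint8)
m[y0:y0+H,x0:x0+W]=(p[y0:y0+H,x0:x0+W].max(2)>105)*255
cs,_=cv2.findContours(m,cv2.RETR_EXTERNAL,cv2.CHAIN_APPROX_NONE)
big=cv2.resize(p[y0:y0+H,x0:x0+W],None,fx=3.6,fy=3.6,interpolation=cv2.INTER_CUBIC)
big=cv2.convertScaleAbs(big,alpha=1.4)
for c in cs:
    if cv2.contourArea(c)<300: continue
    cv2.polylines(big,[((c-[x0,y0])*3.6).astype(int)],True,(0,0,255),1)
    r=cv2.minAreaRect(c);M=cv2.moments(c);g=(M['m10']/M['m00'],M['m01']/M['m00'])
    print(cv2.contourArea(c),np.round(g,1),r,'centroid',plane(w,*g,.018)[:2].round(4))
cv2.imwrite('pics/m4.png',big)
E
```

```text
789.5 [348.5 122.4] ((351.87646484375, 127.80587005615234), (40.891395568847656, 39.58980941772461), 12.528807640075684) centroid [ 0.488  -0.3817]
688.0 [282.  128.2] ((276.45587158203125, 129.57351684570312), (35.328704833984375, 37.901187896728516), 30.963754653930664) centroid [ 0.4762 -0.2834]
758.5 [206.  123.8] ((201.20590209960938, 125.32354736328125), (55.05558776855469, 30.802024841308594), 75.96376037597656) centroid [ 0.4785 -0.1702]
```

View pics/m4.png

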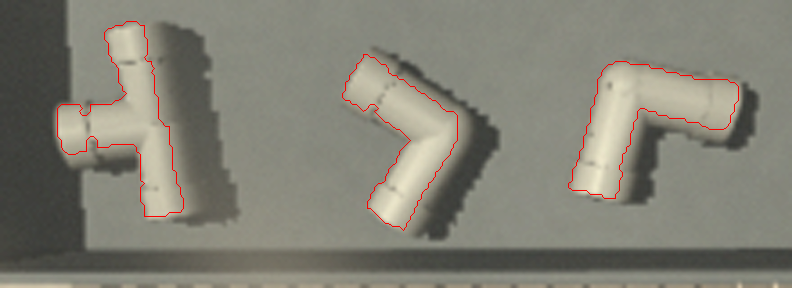

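The three parts are clear: the tee on the left, the middle elbow with its corner at crop (440,125), and the right elbow with its corner at (615,82), one leg end at (597,185) and the other at (725,105). I'll take the right elbow and read the pan's sink from the pointer and marks.

```bash
cat > ptr.py <<'E'
from h import *
def sink(d,verbose=1):
    # gauge plate front ~ scale local x .112 ; calibrate by rows: red pointer vs the two dark marks
    p=d['pixels'].astype(int);sub=p[235:310,325:375]
    red=(sub[:,:,2]-sub[:,:,1]>50);ys,xs=np.nonzero(red);u=xs.mean()+325;v=ys.mean()+235
    us=int(round(u));col=np.array([p[r,us-3:us+4].mean() for r in range(240,300)])
    return u,v,len(xs),col.round(0).astype(int)
E
python3 - <<'E'
from ptr import *
a=load('s3.png');u,v,n,col=sink(a);print(u,v,n);print(dict(zip(range(240,300),col.tolist())))
w=load('w3.png');f=lambda x,y:plane(w,170+x/3.6,90+y/3.6,.017)[:2]
for nm,c,e1,e2 in [('right',(617,82),(597,183),(728,106)),('mid',(440,125),(388,212),(363,82))]:
    c,e1,e2=f(*c),f(*e1),f(*e2);print(nm,c,e1,e2,[np.linalg.norm(e-c) for e in(e1,e2)])
    for e in(e1,e2):
        d=(e-c)/np.linalg.norm(e-c);print('grasp',(c+.029*d).round(4),'dir deg',np.degrees(np.arctan2(d[1],d[0])))
E
```

```text
349.1904761904762 258.85714285714283 21
{240: 110, 241: 109, 242: 109, 243: 111, 244: 111, 245: 110, 246: 109, 247: 116, 248: 137, 249: 106, 250: 83, 251: 87, 252: 88, 253: 89, 254: 89, 255: 89, 256: 89, 257: 90, 258: 76, 259: 50, 260: 48, 261: 59, 262: 66, 263: 76, 264: 54, 265: 51, 266: 82, 267: 88, 268: 91, 269: 74, 270: 47, 271: 69, 272: 90, 273: 88, 274: 87, 275: 88, 276: 87, 277: 87, 278: 87, 279: 87, 280: 87, 281: 87, 282: 87, 283: 88, 284: 86, 285: 87, 286: 87, 287: 87, 288: 88, 289: 87, 290: 86, 291: 85, 292: 85, 293: 85, 294: 87, 295: 101, 296: 104, 297: 89, 298: 89, 299: 108}
right [ 0.50117043 -0.37000474] [ 0.46051501 -0.36557685] [ 0.49339684 -0.41664704] [np.float64(0.04089583094617977), np.float64(0.0472856512762872)]
grasp [ 0.4723 -0.3669] dir deg 173.7842637730385
grasp [ 0.4964 -0.3986] dir deg -99.46216265740033
mid [ 0.48167905 -0.29840601] [ 0.44537392 -0.27804726] [ 0.49750255 -0.26610337] [np.float64(0.041623800524652914), np.float64(0.03597004603633393)]
grasp [ 0.4564 -0.2842] dir deg 150.71769023294044
grasp [ 0.4944 -0.2724] dir deg 63.90199684045796
```

```bash
python3 -m creep '[[[0,0,0],[0,0,0.111]],[[0.016,0.0193,0.0617],[0,0,0]],[[0.016,0.0193,0.0617],[0,0,0]],[[0.016,0.0193,0.0617],[0,0,0]],[[0.016,0.0193,0.0617],[0,0,0]],[[0.016,0.0193,0.0617],[0,0,0]],[[0.016,0.0193,0.0617],[0,0,0]],[[0.016,0.0193,0.0617],[0,0,0]],[[0.016,0.0193,0.0617],[0,0,0]],[[0,0,0],[0,0,0]]]' 0.2 25
python3 - <<'E'
from h import *
w=snap('wrist','w5.png')
cv2.imwrite('pics/m5.png',cv2.convertScaleAbs(w['pixels'],alpha=1.4))
print(proj(w,(.4723,-.367,.017)),arm.observe()['ee_pos'])
E
```

```text
t: 12.95
ee_pos: [0.472, -0.3674, 0.2576]
eef_rot: [-179.9, 0.3, -8.0]
ft_force: [0.4, 1.0, 0.0]
gripper_width: 0.599
grasp_force: 0.0
[279.82939736 220.51640376] [ 0.47228699 -0.36739419  0.25934328]
```

View pics/m5.png

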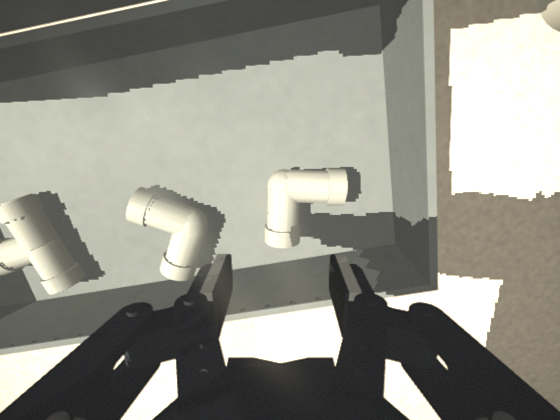

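The wrist view shows the elbow's corner at (282,184) and its leg straight down to (282,245), aligned with the jaws. The aim point (280,220) is about 2 mm off, so I'll trim that, descend and grip.

```bash
python3 -m creep '[[[-0.004,0.002,0.03],[0,0,0]],[[0,0,0.03],[0,0,0]],[[0,0,0.03],[0,0,0]],[[0,0,0.03],[0,0,0]],[[0,0,0.02],[0,0,0]],[[0,0,0.01],[0,0,0]],[[0,0,0.006],[0,0,0]],[[0,0,0],[0,0,0]],[[0,0,0],[0,0,0]],[[0,0,0],[0,0,0]]]' 0.2 30
python3 -m creep '[[[0,0,0],[0,0,0]],[[0,0,0],[0,0,0]],[[0,0,0],[0,0,0]],[[0,0,0],[0,0,0]],[[0,0,0],[0,0,0]],[[0,0,0],[0,0,0]],[[0,0,0],[0,0,0]],[[0,0,-0.02],[0,0,0]],[[0,0,-0.04],[0,0,0]],[[0,0,-0.05],[0,0,0]]]' -1 30
```

```text
t: 14.25
ee_pos: [0.4703, -0.3682, 0.1823]
eef_rot: [180.0, -0.0, -8.0]
ft_force: [0.4, -0.8, 0.1]
gripper_width: 0.604
grasp_force: 0.0
t: 15.5
ee_pos: [0.4701, -0.3679, 0.2368]
eef_rot: [-179.9, 0.1, -8.0]
ft_force: [0.5, 0.3, -1.1]
gripper_width: 0.264
grasp_force: 29.5
```

```bash
python3 -m creep '[[[0,0,-0.0975],[0,0,0]],[[0,0,-0.0975],[0,0,0]],[[0,0,-0.0975],[0,0,-0.111]],[[0,0,-0.0975],[0,0,-0.111]],[[0.0116,-0.0356,0],[0,0,0]],[[0.0233,-0.0712,0],[0,0,0]],[[0.031,-0.095,0],[0,0,0]],[[0.031,-0.095,0],[0,0,0]],[[0.031,-0.095,0],[0,0,0]],[[0.031,-0.095,0],[0,0,0]]]'
python3 -m creep '[[[0.031,-0.095,0],[0,0,0]],[[0.031,-0.095,0],[0,0,0]],[[0.031,-0.095,0],[0,0,0]],[[0.031,-0.095,0],[0,0,0]],[[0.031,-0.095,0],[0,0,0]],[[0.031,-0.095,0],[0,0,0]],[[0.0233,-0.0712,0],[0,0,0]],[[0.0155,-0.0474,0],[0,0,0]],[[0.0039,-0.0119,0],[0,0,0]],[[0,0,0],[0,0,0]]]'
```

```text
t: 16.75
ee_pos: [0.4967, -0.1114, 0.4304]
eef_rot: [-179.9, 0.1, 12.0]
ft_force: [1.2, -0.0, -1.3]
gripper_width: 0.264
grasp_force: 29.6
t: 18.0
ee_pos: [0.5358, 0.2528, 0.4309]
eef_rot: [179.9, 0.1, 12.0]
ft_force: [-0.1, 1.1, -0.7]
gripper_width: 0.265
grasp_force: 29.6
```

```bash
python3 -m creep '[[[0,0,0.03],[0,0,0]],[[0,0,0.05],[0,0,0]],[[0,0,0.05],[0,0,0]],[[0,0,0.05],[0,0,0]],[[0,0,0.04],[0,0,0]],[[0,0,0.02],[0,0,0]],[[0,0,0.012],[0,0,0]],[[0,0,0.01],[0,0,0]],[[0,0,0.01],[0,0,0]],[[0,0,0],[0,0,0]]]'
python3 - <<'E'
from h import *
a=snap('scene','s6.png');b=snap('side','d6.png');w=snap('wrist','w6.png')
c=lambda d,x,y:cv2.convertScaleAbs(cv2.resize(d['pixels'][y:y+135,x:x+180],(400,300),interpolation=cv2.INTER_CUBIC),alpha=1.6)
f=lambda d:cv2.resize(d['pixels'],(400,300),interpolation=cv2.INTER_AREA)
cv2.imwrite('pics/m6.png',np.vstack([np.hstack([c(a,270,180),c(b,130,210)]),np.hstack([f(w),f(b)])]))
E
```

```text
t: 19.25
ee_pos: [0.5363, 0.2529, 0.2959]
eef_rot: [180.0, -0.0, 12.0]
ft_force: [-0.6, -0.8, -0.0]
gripper_width: 0.262
grasp_force: 29.7
```

View pics/m6.png

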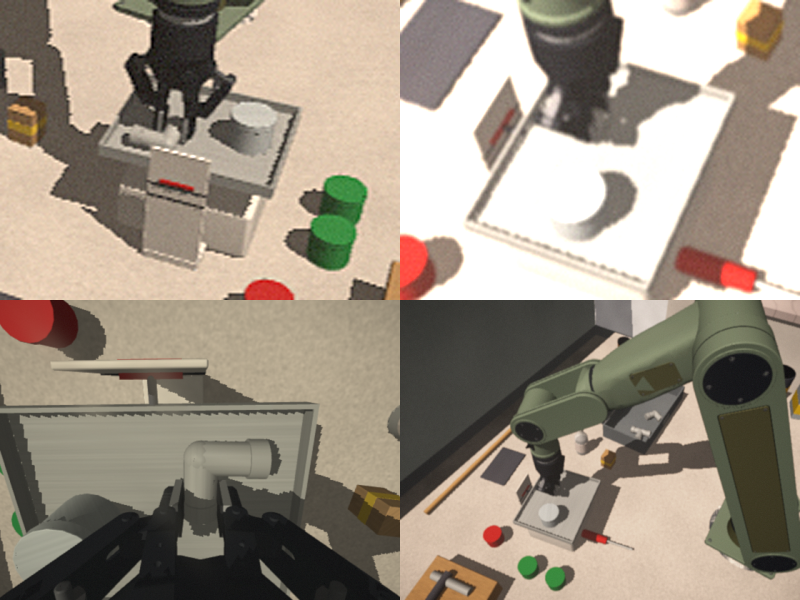

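The elbow hangs inside the pan, clear of the tin and rim: wrist corner at (195,460), free end at (265,457). Reading the pointer tells me whether it has touched down.

```bash
cat > ptr.py <<'E'
from h import *
a0=load('s3.png')
def row(d):
    p=d['pixels'].astype(int)[240:290,325:375];r=np.clip(p[:,:,2]-p[:,:,1]-15,0,None)
    return (r.sum(1)*np.arange(240,290)).sum()/r.sum(), (r.sum(0)*np.arange(325,375)).sum()/r.sum()
def zsub(d):
    v,u=row(d); 
    # pointer ~4 mm before the plate, plate at scale local x .112
    o,r=ray(d,u,v); n=np.array([.978,.208,0]); P=np.array([.5041,.2751,0])+n*.117
    q=o+r*((P-o)@n)/(r@n); return v,q
E
python3 - <<'E'
from ptr import *
for f in('s0','s2','s3','s6'):
    try: print(f,zsub(load(f+'.png')))
    except Exception as e: print(f,e)
E
```

```text
s0 (np.float64(259.08193163320675), array([0.61800591, 0.30188143, 0.13352694]))
s2 (np.float64(259.1056088933805), array([0.61800442, 0.30188843, 0.13345328]))
s3 (np.float64(259.16710046850596), array([0.61793966, 0.30219293, 0.13335666]))
s6 (np.float64(262.6053698074975), array([0.61799371, 0.30193878, 0.12217928]))
```

The pan has already sunk 11 mm under the elbow, so it's nearly carried. I'll release and rise.

```bash
python3 -m creep '[[[0,0,0],[0,0,0]],[[0,0,0],[0,0,0]],[[0,0,0],[0,0,0]],[[0,0,-0.01],[0,0,0]],[[0,0,-0.04],[0,0,0]],[[0,0,-0.06],[0,0,0]],[[0,0,-0.08],[0,0,0]],[[0,0,-0.06],[0,0,0]],[[0,0,0],[0,0,0]],[[0,0,0],[0,0,0]]]' 0.2 30
python3 - <<'E'
from ptr import *
a=snap('scene','s7.png');print(zsub(a))
n=np.array([.978,.208,0]);t=np.array([-.208,.978,0]);P=np.array([.5041,.2751,0])+n*.114
for z in(.165,.115,.098): print(z,proj(a,P+[0,0,z]))
v,u=row(a);p=a['pixels'].astype(int);print([(r,int(p[r,346:353].mean())) for r in range(245,285)])
E
```

```text
t: 20.65
ee_pos: [0.5359, 0.2528, 0.4201]
eef_rot: [180.0, 0.1, 12.0]
ft_force: [-0.5, 0.6, -0.1]
gripper_width: 0.602
grasp_force: 0.0
(np.float64(263.2439650744735), array([0.61798142, 0.30199655, 0.12012548]))
0.165 [349.7235471  248.22620556]
0.115 [348.12225995 263.88381401]
0.098 [347.59481494 269.04124471]
[(245, 106), (246, 103), (247, 108), (248, 137), (249, 104), (250, 84), (251, 86), (252, 88), (253, 88), (254, 88), (255, 89), (256, 88), (257, 89), (258, 88), (259, 89), (260, 87), (261, 89), (262, 81), (263, 59), (264, 40), (265, 45), (266, 59), (267, 73), (268, 87), (269, 74), (270, 47), (271, 68), (272, 89), (273, 87), (274, 87), (275, 87), (276, 86), (277, 87), (278, 85), (279, 87), (280, 86), (281, 87), (282, 87), (283, 85), (284, 86)]
```

One elbow sank the pan 13.4 mm, leaving the pointer at about 23 mm, just above the upper mark. The second is needed and should bring it to about 36 mm. I'll go to the middle elbow.

```bash
python3 -m creep '[[[-0.0149,0.0506,0],[0,0,0]],[[-0.0298,0.1011,0],[0,0,0]],[[-0.0298,0.1011,0],[0,0,0]],[[-0.0298,0.1011,0],[0,0,0]],[[-0.0298,0.1011,0],[0,0,0]],[[-0.0298,0.1011,0],[0,0,0]],[[-0.0298,0.1011,0],[0,0,0]],[[-0.0298,0.1011,0],[0,0,0]],[[-0.0298,0.1011,0],[0,0,0]],[[-0.0298,0.1011,0],[0,0,0]]]' 0.2
python3 -m creep '[[[-0.0149,0.0506,0],[0,0,0]],[[0,0,0.055],[0,0,-0.1118]],[[0,0,0.055],[0,0,-0.1118]],[[0,0,0.055],[0,0,-0.1118]],[[0,0,0.055],[0,0,-0.1118]],[[0,0,0.055],[0,0,-0.1118]],[[0,0,0.03],[0,0,0]],[[0,0,0.015],[0,0,0]],[[0,0,0],[0,0,0]],[[0,0,0],[0,0,0]]]'
python3 - <<'E'
from h import *
w=snap('wrist','w8.png');print(proj(w,(.4952,-.2727,.017)),arm.observe()['ee_pos'])
cv2.imwrite('pics/m8.png',cv2.convertScaleAbs(w['pixels'],alpha=1.4))
E
```

```text
t: 21.95
ee_pos: [0.4973, -0.2479, 0.4194]
eef_rot: [-179.9, 0.1, 12.0]
ft_force: [0.2, -0.2, 0.6]
gripper_width: 0.601
grasp_force: 0.0
t: 23.2
ee_pos: [0.496, -0.2728, 0.2618]
eef_rot: [179.9, 0.0, 62.3]
ft_force: [0.1, 0.4, 0.3]
gripper_width: 0.603
grasp_force: 0.0
[278.19551994 219.80852517] [ 0.49600668 -0.27276767  0.26184592]
```

View pics/m8.png

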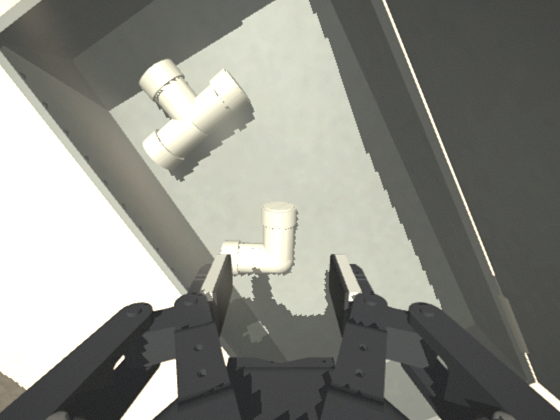

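The middle elbow's leg lies along col 280, rows 203–256, aligned with the jaws, and the aim point (278,220) is good. The other leg stays clear of the left finger. Descending to grip.

```bash
python3 -m creep '[[[0.003,0.002,0.03],[0,0,0]],[[0,0,0.03],[0,0,0]],[[0,0,0.03],[0,0,0]],[[0,0,0.03],[0,0,0]],[[0,0,0.02],[0,0,0]],[[0,0,0.012],[0,0,0]],[[0,0,0.007],[0,0,0]],[[0,0,0],[0,0,0]],[[0,0,0],[0,0,0]],[[0,0,0],[0,0,0]]]' 0.2 30
python3 -m creep '[[[0,0,0],[0,0,0]],[[0,0,0],[0,0,0]],[[0,0,0],[0,0,0]],[[0,0,0],[0,0,0]],[[0,0,0],[0,0,0]],[[0,0,0],[0,0,0]],[[0,0,0],[0,0,0]],[[0,0,-0.02],[0,0,0]],[[0,0,-0.04],[0,0,0]],[[0,0,-0.05],[0,0,0]]]' -1 30
```

```text
t: 24.5
ee_pos: [0.4974, -0.2718, 0.1818]
eef_rot: [180.0, 0.0, 62.3]
ft_force: [-0.5, 0.3, -0.3]
gripper_width: 0.603
grasp_force: 0.0
t: 25.75
ee_pos: [0.4972, -0.2717, 0.2366]
eef_rot: [-179.9, 0.0, 62.3]
ft_force: [0.3, -0.2, -1.4]
gripper_width: 0.268
grasp_force: 29.4
```

```bash
python3 -m creep '[[[0,0,-0.078],[0,0,0.1118]],[[0,0,-0.078],[0,0,0.1118]],[[0,0,-0.078],[0,0,0.1118]],[[0,0,-0.078],[0,0,0.1118]],[[0,0,-0.078],[0,0,0.1118]],[[0.009,-0.0487,0],[0,0,0]],[[0.0145,-0.078,0],[0,0,0]],[[0.0181,-0.0975,0],[0,0,0]],[[0.0181,-0.0975,0],[0,0,0]],[[0.0181,-0.0975,0],[0,0,0]]]'
python3 -m creep '[[[0.0181,-0.0975,0],[0,0,0]],[[0.0181,-0.0975,0],[0,0,0]],[[0.0181,-0.0975,0],[0,0,0]],[[0.0181,-0.0975,0],[0,0,0]],[[0.0145,-0.078,0],[0,0,0]],[[0.009,-0.0487,0],[0,0,0]],[[0.0054,-0.0292,0],[0,0,0]],[[0.0018,-0.0097,0],[0,0,0]],[[0,0,0],[0,0,0]],[[0,0,0],[0,0,0]]]'
python3 - <<'E'
from h import *
w=snap('wrist','w9.png')
cv2.imwrite('pics/m9.png',cv2.convertScaleAbs(w['pixels'],alpha=1.4))
E
```

```text
t: 27.0
ee_pos: [0.4914, -0.0571, 0.4315]
eef_rot: [180.0, -0.0, 12.0]
ft_force: [0.6, 0.5, -1.8]
gripper_width: 0.265
grasp_force: 29.4
t: 28.25
ee_pos: [0.4844, 0.223, 0.4314]
eef_rot: [180.0, 0.0, 12.0]
ft_force: [-0.0, 0.4, -0.2]
gripper_width: 0.265
grasp_force: 29.6
```

View pics/m9.png

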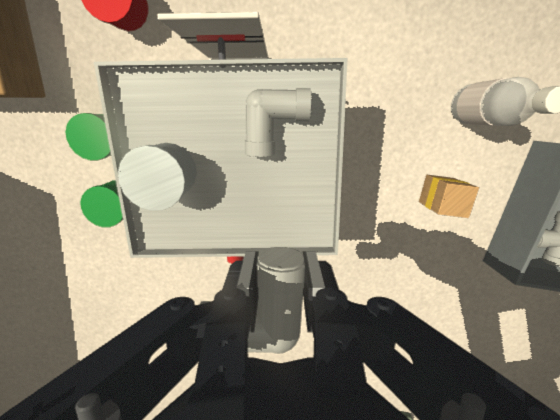

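The second elbow hangs at (280,300). The pan below shows the first elbow at (275,115) and the tin at (150,177), with free space for the second. Lowering and releasing.

```bash
python3 -m creep '[[[0,0,0.03],[0,0,0]],[[0,0,0.055],[0,0,0]],[[0,0,0.06],[0,0,0]],[[0,0,0.055],[0,0,0]],[[0,0,0.04],[0,0,0]],[[0,0,0.02],[0,0,0]],[[0,0,0.015],[0,0,0]],[[0,0,0.01],[0,0,0]],[[0,0,0.01],[0,0,0]],[[0,0,0],[0,0,0]]]'
python3 -c "
from ptr import *
print(zsub(snap('scene','s10.png')))"
```

```text
t: 29.55
ee_pos: [0.4843, 0.2238, 0.2839]
eef_rot: [180.0, -0.0, 12.0]
ft_force: [0.0, -0.3, -0.8]
gripper_width: 0.267
grasp_force: 29.7
(np.float64(266.15859030837004), array([0.61795267, 0.30213174, 0.11065748]))
```

```bash
python3 -m creep '[[[0,0,0],[0,0,0]],[[0,0,0],[0,0,0]],[[0,0,0],[0,0,0]],[[0,0,-0.01],[0,0,0]],[[0,0,-0.04],[0,0,0]],[[0,0,-0.06],[0,0,0]],[[0,0,-0.08],[0,0,0]],[[0,0,-0.08],[0,0,0]],[[-0.06,0,-0.06],[0,0,0]],[[-0.06,0,0],[0,0,0]]]' 0.2 30
python3 -m creep '[[[-0.05,0,-0.05],[0,0,0]],[[0,0,-0.05],[0,0,0]],[[0,0,0],[0,0,0]],[[0,0,0],[0,0,0]],[[0,0,0],[0,0,0]],[[0,0,0],[0,0,0]],[[0,0,0],[0,0,0]],[[0,0,0],[0,0,0]],[[0,0,0],[0,0,0]],[[0,0,0],[0,0,0]]]'
python3 - <<'E'
from ptr import *
a=snap('scene','s11.png');b=snap('side','d11.png');print(zsub(a))
c=lambda d,x,y,w=180,h=135:cv2.convertScaleAbs(cv2.resize(d['pixels'][y:y+h,x:x+w],(400,300),interpolation=cv2.INTER_CUBIC),alpha=1.5)
cv2.imwrite('pics/m11.png',np.vstack([np.hstack([c(a,310,230,80,60),c(a,300,190,140,105)]),np.hstack([c(a,0,0,560,420),c(b,0,0,560,420)])]))
E
```

```text
t: 30.85
ee_pos: [0.4253, 0.2113, 0.4518]
eef_rot: [-179.9, -0.3, 12.0]
ft_force: [-0.4, 0.2, 0.6]
gripper_width: 0.597
grasp_force: 0.0
t: 32.1
ee_pos: [0.4012, 0.2062, 0.4989]
eef_rot: [180.0, -0.0, 12.0]
ft_force: [0.7, 0.2, -0.1]
gripper_width: 0.596
grasp_force: 0.0
(np.float64(267.41782283884737), array([0.61795405, 0.30212528, 0.10651854]))
```

View pics/m11.png

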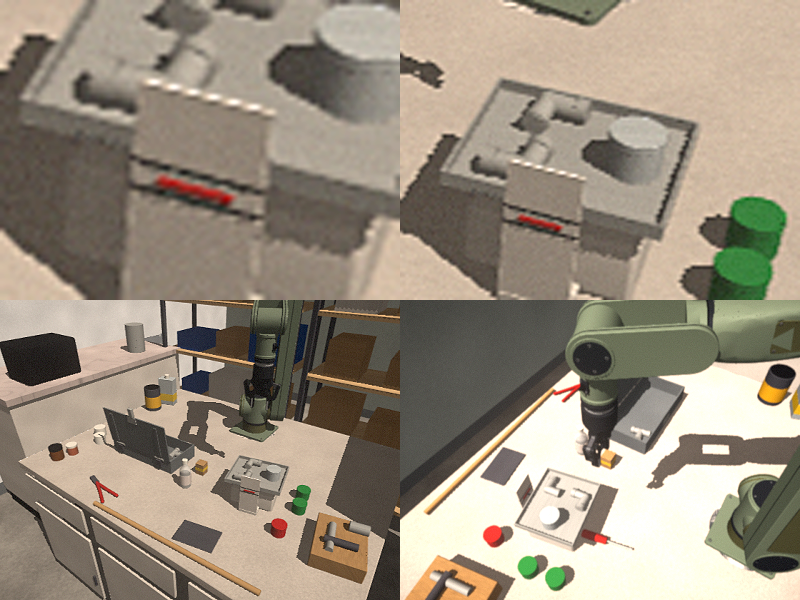

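The red pointer stands between the two black marks, with both elbows and the tin on the pan, the lid open, the tee still in the case and the bystanders unmoved. I'll hand it in.

```bash
python3 -c "
from cell import ticket
print(ticket.sign_off())"
```

```text
the job is handed in; nothing more can be done
None
```

I handed the job in at about 32 s: the lid rests open on its stop, both elbows are on the pan beside the tin with the pointer between the marks (about 36 mm down), and the tee and bystanders are where they were.

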